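Wedge the rocking measuring stand

TASK

The measuring stand on the bench rocks: the foot at its front left corner (as the robot faces it) is too short, so the stand leans down onto that corner. With the fingertips, slide the loose wedge along the bench, thin end first, under that foot and push it in steadily until the stand is level and firm with its other three feet down on the bench, then let go and leave the wedge there. Do not lift the wedge, do not touch the stand or shove it out of place, and leave the jar and the loupe where they are.

Things in the scene. Friction and masses are not known exactly. Their poses are not given: they have to be found in the camera images.
- stand: Measuring stand, about 3.6 kg, loose: grey base plate 150 x 150 mm (30 to 48 mm up), 308 mm steel column, dial gauge. Ball feet 48 mm in diameter at x, y = +-80 mm; the one at (-80, +80) is 7 mm short. Origin: centre of the base, level with the long feet's undersides; x to the rear (away from the robot), y left, z up (upright when level). It starts leaning 0.06 rad down onto (-80, +80).
- short_foot (a point): Lowest point of the short ball foot, front left corner of the stand (-80, +80 mm); rests on the bench at the start, and is 7 mm above the bench when the stand is level. Axes as the stand's.
- wedge: Loose grey plastic wedge, ribbed on top at the thick end, 120 g, 90 x 95 mm (x, y), flat on the bench. Origin: centre of its underside; x to the thin end. Top slopes evenly from 18 mm high at the upright heel face (x = -45) to 1.5 mm at the thin end (x = +45); 7 mm high 30 mm back from the thin end. The push is about 1 N when free, up to 13 N as the thin end enters, 5 to 10 N raising the foot; past 14 N once level.
- wedge_nose (a point): Middle of the wedge's thin edge, at bench height. Axes as the wedge's.
- wedge_heel (a point): Middle of the wedge's upright heel face, 9 mm above the bench (half-way up); the face is 95 mm wide. Axes as the wedge's.
- jar: Loose clear glass jar with white cap, 40 mm across, 55 mm high, a bystander. Origin: centre of its underside.
- loupe: Loose black eyeglass loupe standing on its narrow end, 40 mm across at most, 42 mm high, a bystander. Origin: centre of its underside.
Not all that is in view belongs to the job. There is more than one size of the wedge; the one meant has the size given above.

How it is judged:
By the outcome, as a careful person would: the job done as asked, in the order asked, and still so for the second after the job is handed in, with the robot touching nothing.
It also fails if it takes over 42 s, if anything falls off the work surface, if the arm or the gripper's body presses on something with over 40 N, if the wrist force passes 120 N, or if a joint passes its speed limit or range.

ROBOT

A 6-joint arm with a two-finger parallel gripper is mounted at the origin on the work surface. World frame = base frame: x ahead of the robot, y to its left, z up, the work surface at z = 0. Lengths are in m, angles in degrees, forces in N, time in s.
With the tool pointing down it reaches from about 0.325 to 0.775 m from the base axis. Payload 9.3 kg.
Tool frame: the origin (TCP) lies midway between the tips of the shut fingers; the grasp point (between the pads) lies 19 mm behind it (pinch_z is the distance from the TCP to the grasp point, in m); z points along the fingers, y is the direction in which the jaws open and shut (so a half turn about z gives the same grasp; the last joint's range is limited). The gripper opens to 85 mm and grips with 20 to 120 N. Pads are 22 mm wide; open, the fingers measure 114 mm over their backs; the gripper's body (76 mm by 85 mm) begins 54 mm behind the grasp point. The pads swing forward as they close: fully open they stand 13 mm farther back than shut.
Start: joints at [-83.457, 14.817, 1.232, 76.415, 0, 81.257], TCP at [0.145, -0.531, 0.231] pointing down, gripper open.
Joint ranges: [-174.27, 174.27], [-52.1, 104.24], [-59.71, 78.15], [-110.17, 111.67], [-87.03, 83.33], [-180, 180]. Speed limits (degrees/s): [127.2, 127.2, 159.86, 180, 180, 180].

INTERFACE

Orientations are given as [roll, pitch, yaw] about the fixed x, y, z axes, in that order (R = Rz(yaw) Ry(pitch) Rx(roll)).
In Python, from station import * gives the robot as it stands.
- The arm moves only by the shell command python3 -m pendant 'ROWS'. ROWS is JSON, a list of rows, each a list of 7 numbers: the turn, a rotation vector about the tool's x, y, z in degrees, then the shift along the tool's x, y, z in mm, then the opening, from -1 (shut) to 1 (fully open). A call has 1 to 8 rows; each row shifts and turns the pose as measured when the row begins, along the tool's axes as they then stand; what a row does not reach is not made up. A row lasts 1/10 s, in which the tool goes at most 50 mm and 8.59 degrees, less where a joint would pass 70% of its speed; a pose out of reach is approached as far as the arm can. A call with a gripper value outside its range is refused whole. The fingers move at their own pace and stop on an object; the grip force is fixed at half the most. Time passes only in rows, so rows that do not move let the fingers close. It gives the time, the measured TCP pose, the force and the opening at its end, in the units of the state.
- sense(): the state, without advancing time (a new reading comes with each control period).
- grab_frame(name): name is "side" or "top"; returns a dict with "img" (400x640x3 uint8, red, green, blue), "K" (3x3 intrinsics, pixels), "xyz" and "orientation" of the camera in the world. Camera axes: x right, y down, z forward; pixel columns grow to the right and rows downward; lengths in m; the calibration is good to about 2 mm. A picture is of the moment at which its call begins. There is no depth.
- close_job(): hands the job in, once; it reports no verdict.
The state is a dict: "clock": time; "joint_pos": joint angles; "dq": joint speeds; "tau": joint torques, N m; "position": TCP position; "tool_rot": TCP orientation; "force": force on the tool from outside, world axes, zero at the start; "torque": the same for the moment, N m; "opening": finger opening in m.
Only numpy, scipy, OpenCV 4.12 (cv2) and the standard library are available. Lean on these libraries where they do the work, as an engineer would, in place of code of your own. Each camera call takes 0.05 s, during which the arm holds its last target.

## Working session

There is one attempt and no reset: what is moved stays moved. The work goes in short steps, Python scripts to look and compute and a shell command to move; the robot and the scene stay as the last step left them, time stands still between calls to the robot, and variables do not carry over. Pictures are saved under pics/ and viewed, and the job is handed in when it is done.

```bash
mkdir -p pics; ls; python3 - <<'E'
from station import *
import cv2
s=sense();print(s)
for n in("side","top"):
    f=grab_frame(n);cv2.imwrite(f"pics/{n}0.png",f["img"][:,:,::-1]);print(n,f["K"],f["xyz"],f["orientation"])
    import numpy as np
    np.save(f"pics/{n}0.npy",f["img"])
E
```

```text
pics
{'clock': 0.0, 'joint_pos': array([-8.34558246e+01,  1.48523578e+01,  1.18967969e+00,  7.64138784e+01,
        9.17399421e-04,  8.12559588e+01]), 'dq': array([ 0.04036856, -0.00525531,  0.03941595, -0.03946785, -0.00026252,
        0.03050659]), 'tau': array([-6.33875916e-04, -5.55645919e+01,  3.44524384e+01,  1.38646108e-02,
       -2.22091894e-04,  1.66093997e-05]), 'position': array([ 0.14498403, -0.53027147,  0.23065048]), 'tool_rot': array([-1.79924473e+02, -1.25449088e-02,  1.52882077e+01]), 'force': array([-0.57673659, -0.29972581,  0.03604709]), 'torque': array([-0.00777183, -0.00375999, -0.02257472]), 'opening': 0.0852644332146508}
side [[389.028608     0.         318.19549729]
 [  0.         389.028608   196.45552019]
 [  0.           0.           1.        ]] [0.50991978 0.66678762 0.43694498] [-122.07384338   -1.06188672 -173.28047632]
top [[506.25051779   0.         312.30543936]
 [  0.         506.25051779 209.59268682]
 [  0.           0.           1.        ]] [0.37043158 0.06201072 1.002624  ] [-168.89791141    0.95612777  -90.81572717]
```

View pics/side0.png

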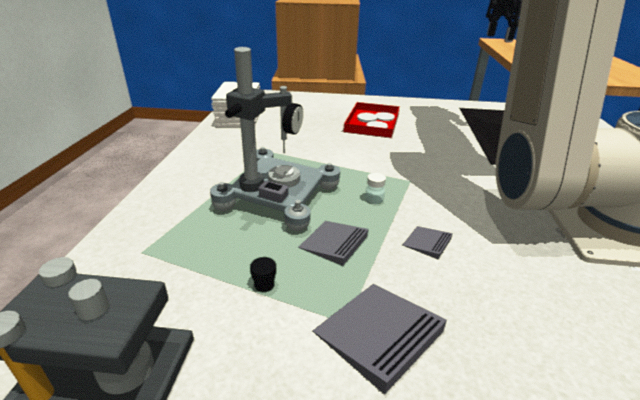

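View pics/top0.png

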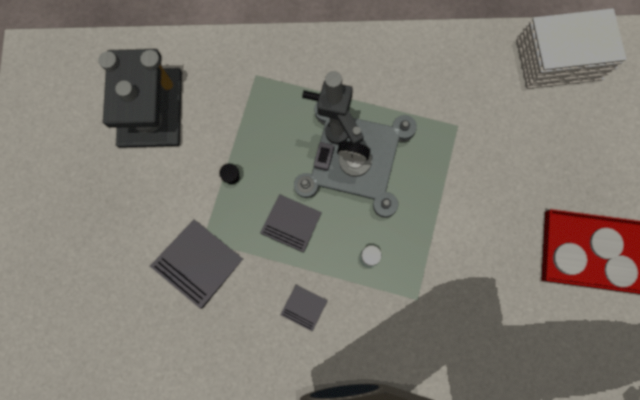

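Three wedges are visible in the top view: the mat one at about (291,223), a large one at (197,263) and a small one at (304,307). I'll enlarge these and measure them.

```bash
cat > h.py <<'E'
import numpy as np, cv2
from scipy.spatial.transform import Rotation as R
C={"side":([[389.028608,0,318.19549729],[0,389.028608,196.45552019],[0,0,1]],[0.50991978,0.66678762,0.43694498],[-122.07384338,-1.06188672,-173.28047632]),
"top":([[506.25051779,0,312.30543936],[0,506.25051779,209.59268682],[0,0,1]],[0.37043158,0.06201072,1.002624],[-168.89791141,0.95612777,-90.81572717])}
def ray(n,u,v):
    K,p,o=C[n];d=R.from_euler('xyz',o,degrees=True).as_matrix()@np.linalg.inv(np.array(K))@np.array([u,v,1.]);return np.array(p),d
def at(n,u,v,z=0):
    p,d=ray(n,u,v);return p+d*(z-p[2])/d[2]
def proj(n,X):
    K,p,o=C[n];c=(np.atleast_2d(X)-np.array(p))@R.from_euler('xyz',o,degrees=True).as_matrix();q=c@np.array(K).T;return q[:,:2]/q[:,2:]
def crop(src,x0,y0,w,h,s,out):
    im=cv2.imread(src)[y0:y0+h,x0:x0+w];im=cv2.resize(im,None,fx=s,fy=s,interpolation=cv2.INTER_CUBIC)
    for i in range(0,w,10): cv2.line(im,(i*s,0),(i*s,4 if i%50 else 12),(0,0,255),1); (i%20==0) and cv2.putText(im,str(x0+i),(i*s,22),0,.35,(0,0,255),1)
    for i in range(0,h,10): cv2.line(im,(0,i*s),(4,i*s),(0,0,255),1); (i%20==0) and cv2.putText(im,str(y0+i),(6,i*s+4),0,.35,(0,0,255),1)
    cv2.imwrite(out,im)
E
python3 - <<'E'
from h import *
crop("pics/top0.png",215,165,130,100,6,"pics/c1.png")
crop("pics/side0.png",200,150,200,150,4,"pics/c2.png")
crop("pics/top0.png",280,60,150,160,3,"pics/c3.png")
E
```

```text
(no output)
```

View pics/c1.png

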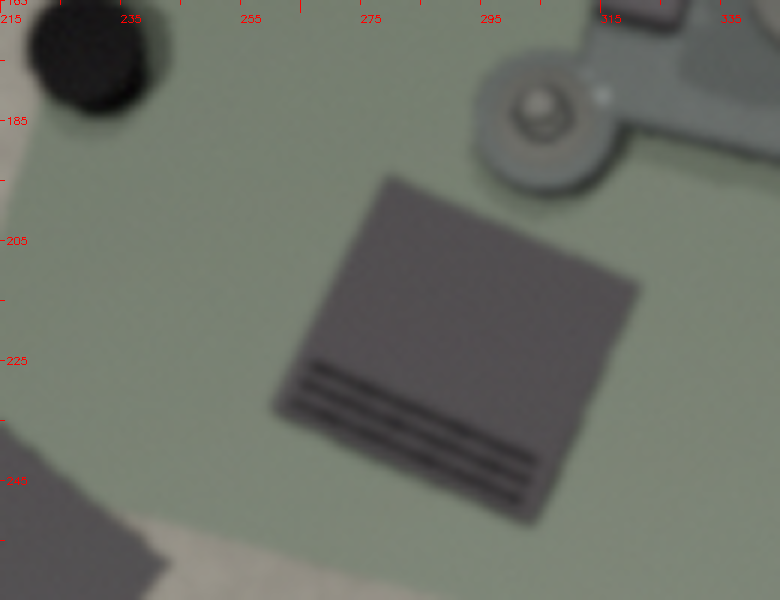

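View pics/c2.png

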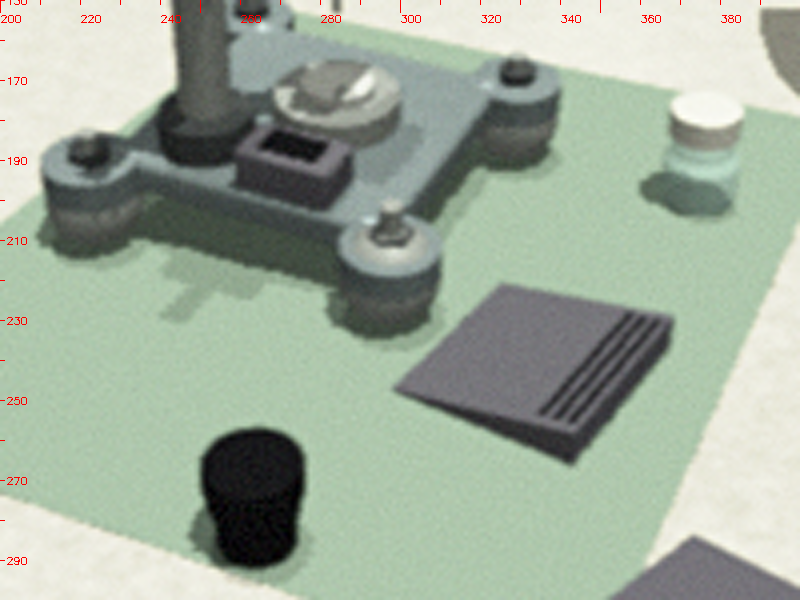

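View pics/c3.png

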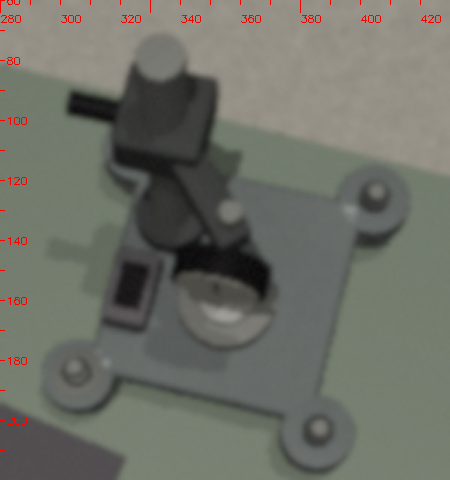

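```bash
cat > fit.py <<'E'
from h import *
from scipy.optimize import least_squares
P=[("top",280.0,194.2,1,1),("top",321.7,213,1,-1),("top",303.8,252.5,-1,-1),("top",260.5,233,-1,1)]
c=np.array([at(n,u,v,.0015 if a>0 else .018) for n,u,v,a,b in P]);print("wedge top",c.round(4))
print("len",[np.linalg.norm(c[i]-c[(i+1)%4]).round(4) for i in range(4)])
# side: thin far(right), heel top right, heel top near, thin near
S=[(325.5,221,.0015),(368,229.5,.018),(343.5,258,.018),(299,246.5,.0015)]
d=np.array([at("side",*s) for s in S]);print("side",d.round(4))
for n,(px,z) in {"jar":((371.5,255),.055),"loupe":((230,174),.042)}.items(): print(n,at("top",*px,z).round(4))
def T(p,loc):
    q=R.from_euler('z',p[2]).apply(loc); return q+[p[0],p[1],0]
def wl(a,b,m): return [.045*a,.0475*b,m]
def rw(p):
    r=[]
    for n,u,v,a,b in P: r+=list(proj(n,T(p,np.array([.045*a,.0475*b,.0015 if a>0 else .018])))[0]-[u,v])
    for (u,v,z),(a,b) in zip(S,[(1,-1),(-1,-1),(-1,1),(1,1)]): r+=list(proj("side",T(p,np.array([.045*a,.0475*b,z])))[0]-[u,v])
    return r
w=least_squares(rw,[.37,.1,0]);print("wedge",w.x[:2].round(4),np.degrees(w.x[2]).round(2),np.round(w.fun,1))
print("nose",T(w.x,np.array([[.045,0,0]])).round(4),"heel",T(w.x,np.array([[-.045,0,0]])).round(4))
tilt=R.from_rotvec(-.06*np.array([1,1,0])/2**.5)  # check sign: (-80,80) must go down
if tilt.apply([-.08,.08,0])[2]>0: tilt=tilt.inv()
F=[("top",305.8,185,-1,1),("top",385.7,204,-1,-1),("top",404.3,127.7,1,-1),("side",297.5,210.7,-1,1),("side",329,172,-1,-1),("side",222,191,1,1)]
def sp(p,loc): return T(p,tilt.apply(np.asarray(loc)-[0,0,.024])+[0,0,.024])
def rs(p): return np.concatenate([proj(n,sp(p,np.array([.08*a,.08*b,.048])))[0]-[u,v] for n,u,v,a,b in F])
s=least_squares(rs,[.5,.0,0]);print("stand",s.x[:2].round(4),np.degrees(s.x[2]).round(2),s.fun.round(1))
f=sp(s.x,np.array([-.08,.08,.031]));f[2]-=.024;print("short foot",f.round(4))
dd=R.from_euler('z',-w.x[2]).apply(f-np.append(w.x[:2],0));print("foot in wedge frame",dd.round(4))
E
python3 fit.py
```

```text
wedge top [[0.6001 0.141  0.0015]
 [0.5598 0.0571 0.0015]
 [0.4789 0.0935 0.018 ]
 [0.5187 0.1783 0.018 ]]
len [np.float64(0.0931), np.float64(0.0902), np.float64(0.0937), np.float64(0.091)]
side [[0.559  0.0616 0.0015]
 [0.479  0.0996 0.018 ]
 [0.5178 0.1826 0.018 ]
 [0.5971 0.144  0.0015]]
jar [ 0.4681 -0.0344  0.055 ]
loupe [0.6333 0.2362 0.042 ]
wedge [0.5388 0.1188] -24.92 [-0.9  0.3  0.2  0.1 -0.6  0.5 -1.3  0.4 -0.  -1.5  0.6 -1.6 -0.  -0.7
 -1.3 -0.5]
nose [[0.5796 0.0998 0.    ]] heel [[0.498  0.1377 0.    ]]
stand [ 0.6644 -0.0094] -15.42 [-1.4  0.3 -1.   0.6 -0.8 -1.   0.2 -0.7  0.1 -3.2  0.2 -2.5]
short foot [6.085e-01 8.920e-02 2.000e-04]
foot in wedge frame [0.0757 0.0025 0.0002]
```

The top view gives about 93 x 91 mm for the wedge on the mat at top (291,223), side (333,241). That fits the 90 x 95 mm size. The ones at (197,263) and (304,307) are clearly larger and smaller, so the mat wedge is the one meant, and the enlarged crop confirms it (ribs at the heel, thin end towards the foot at (306,185)). The foot is about 31 mm ahead of the nose and nearly on the centreline. I'll plan the approach behind the heel.

```bash
cat > go.py <<'E'
import sys
from station import *
from h import *
def plan(tx,ty,tz,yaw,n):
    s=sense();p=np.array(s["position"]);o=R.from_euler('xyz',s["tool_rot"],degrees=True)
    tgt=R.from_euler('xyz',[180,0,yaw],degrees=True)
    rv=(o.inv()*tgt).as_rotvec(degrees=True);d=np.array([tx,ty,tz])-p
    print("t",s["clock"],"pos",p.round(4),"rot",s["tool_rot"].round(2),"F",s["force"].round(2),"open",round(s["opening"],4))
    print("turn",rv.round(1),"dist mm",np.linalg.norm(d)*1e3)
    for i in range(min(n,8)):
        oi=o*R.from_rotvec(rv*i/n,degrees=True)
        print((rv/n).round(1),oi.inv().apply(d/n*1e3).round(1))
plan(*map(float,sys.argv[1:5]),int(sys.argv[5]))
E
python3 go.py 0.466 0.152 0.2 155.1 18
```

```text
t 0.1 pos [ 0.145  -0.5303  0.2307] rot [-1.7993e+02 -1.0000e-02  1.5280e+01] F [-0.01  0.03 -0.66] open 0.0856
turn [-0.000e+00 -1.000e-01 -1.398e+02] dist mm 754.6903672720144
[-0.  -0.  -7.8] [ 27.2 -31.9   1.7]
[-0.  -0.  -7.8] [ 31.3 -27.9   1.7]
[-0.  -0.  -7.8] [ 34.7 -23.4   1.7]
[-0.  -0.  -7.8] [ 37.6 -18.5   1.7]
[-0.  -0.  -7.8] [ 39.7 -13.3   1.7]
[-0.  -0.  -7.8] [41.2 -7.8  1.7]
[-0.  -0.  -7.8] [41.8 -2.1  1.7]
[-0.  -0.  -7.8] [41.7  3.5  1.7]
```

```bash
python3 -m pendant '[[0,0,-7.8,27,-32,2,0],[0,0,-7.8,31,-28,2,0],[0,0,-7.8,35,-23,2,0],[0,0,-7.8,38,-18,2,0],[0,0,-7.8,40,-13,2,0],[0,0,-7.8,41,-8,2,0],[0,0,-7.8,42,-2,2,0],[0,0,-7.8,42,3,2,0]]'; python3 go.py 0.466 0.152 0.19 155.1 13
```

```text
clock: 0.9
position: [0.2844, -0.217, 0.211]
tool_rot: [-179.9, -0.3, 79.6]
force: [1.0, 0.4, 0.4]
opening: 0.0428
t 0.9 pos [ 0.2844 -0.217   0.211 ] rot [-179.85   -0.34   79.56] F [1.01 0.35 0.38] open 0.0428
turn [  0.1  -0.4 -75.5] dist mm 411.7865855701337
[ 0.  -0.  -5.8] [30.4  8.6  1.8]
[ 0.  -0.  -5.8] [29.4 11.6  1.8]
[ 0.  -0.  -5.8] [28.1 14.6  1.7]
[ 0.  -0.  -5.8] [26.5 17.3  1.7]
[ 0.  -0.  -5.8] [24.6 19.9  1.7]
[ 0.  -0.  -5.8] [22.4 22.3  1.7]
[ 0.  -0.  -5.8] [20.1 24.5  1.7]
[ 0.  -0.  -5.8] [17.5 26.4  1.7]
```

```bash
python3 -m pendant '[[0,0,-6,32,8,2,0],[0,0,-6,31,12,2,0],[0,0,-6,29,15,2,0],[0,0,-6,27,18,2,0],[0,0,-6,25,21,2,0],[0,0,-6,23,23,2,0],[0,0,-6,20,25,2,0],[0,0,-6,17,27,2,0]]'; python3 go.py 0.466 0.152 0.15 155.1 6
```

```text
clock: 1.7
position: [0.3946, 0.0325, 0.1954]
tool_rot: [179.8, -0.3, 129.7]
force: [0.5, 0.3, 0.2]
opening: 0.0431
t 1.7 pos [0.3946 0.0325 0.1954] rot [179.82  -0.31 129.74] F [0.54 0.31 0.18] open 0.0431
turn [  0.2  -0.3 -25.4] dist mm 146.46373131559525
[ 0.  -0.  -4.2] [ 7.7 21.9  7.7]
[ 0.  -0.  -4.2] [ 6.  22.4  7.7]
[ 0.  -0.  -4.2] [ 4.4 22.8  7.6]
[ 0.  -0.  -4.2] [ 2.7 23.   7.6]
[ 0.  -0.  -4.2] [ 1.  23.2  7.6]
[ 0.  -0.  -4.2] [-0.7 23.2  7.6]
```

```bash
python3 -m pendant '[[0,0,-5,8,24,12,0],[0,0,-5,6,24,12,0],[0,0,-5,4,24,12,0],[0,0,-4,3,24,12,0],[0,0,-4,1,24,12,0],[0,0,-4,0,20,12,0],[0,0,0,0,0,0,0]]'; python3 go.py 0.462 0.154 0.03 155.1 5
```

```text
clock: 2.4
position: [0.4659, 0.1667, 0.1196]
tool_rot: [179.8, -0.3, 158.4]
force: [0.2, -0.3, 0.6]
opening: 0.0426
t 2.4 pos [0.4659 0.1667 0.1196] rot [179.76  -0.29 158.4 ] F [ 0.23 -0.34  0.55] open 0.0426
turn [ 0.2 -0.3  3.3] dist mm 90.59729570901273
[ 0.  -0.1  0.7] [-0.3 -2.7 17.9]
[ 0.  -0.1  0.7] [-0.3 -2.7 17.9]
[ 0.  -0.1  0.7] [-0.3 -2.7 17.9]
[ 0.  -0.1  0.7] [-0.3 -2.7 17.9]
[ 0.  -0.1  0.7] [-0.4 -2.7 17.9]
```

```bash
python3 -m pendant '[[0,0,0.7,0,-3,18,0],[0,0,0.7,0,-3,18,0],[0,0,0.7,0,-3,18,0],[0,0,0.7,0,-3,18,0],[0,0,0.7,0,-2,18,0],[0,0,0,0,0,0,0]]'; python3 - <<'E'
from station import *
from h import *
for n in("side","top"): cv2.imwrite(f"pics/{n}1.png",grab_frame(n)["img"][:,:,::-1])
crop("pics/side1.png",260,170,160,110,5,"pics/c4.png")
crop("pics/top1.png",210,150,130,110,5,"pics/c5.png")
E
python3 go.py 0.462 0.154 0.006 155.1 2
```

```text
clock: 3.0
position: [0.4585, 0.1518, 0.0279]
tool_rot: [179.9, -0.3, 154.4]
force: [-0.3, -1.0, 0.8]
opening: 0.0427
t 3.1 pos [0.46   0.1524 0.0298] rot [ 1.7975e+02 -1.7000e-01  1.5443e+02] F [ 0.82 -0.65  0.58] open 0.0428
turn [ 0.2 -0.2 -0.7] dist mm 23.947464414021965
[ 0.1 -0.1 -0.3] [-0.6  1.1 11.9]
[ 0.1 -0.1 -0.3] [-0.6  1.1 11.9]
```

View pics/c4.png

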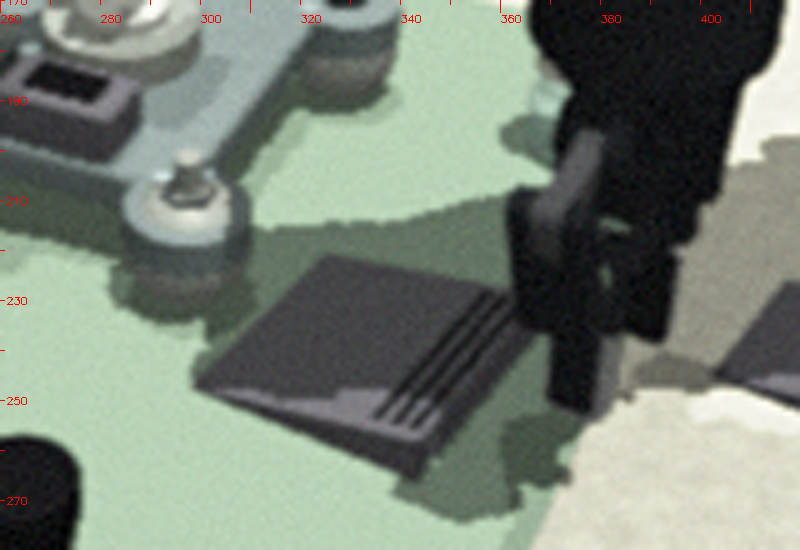

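View pics/c5.png

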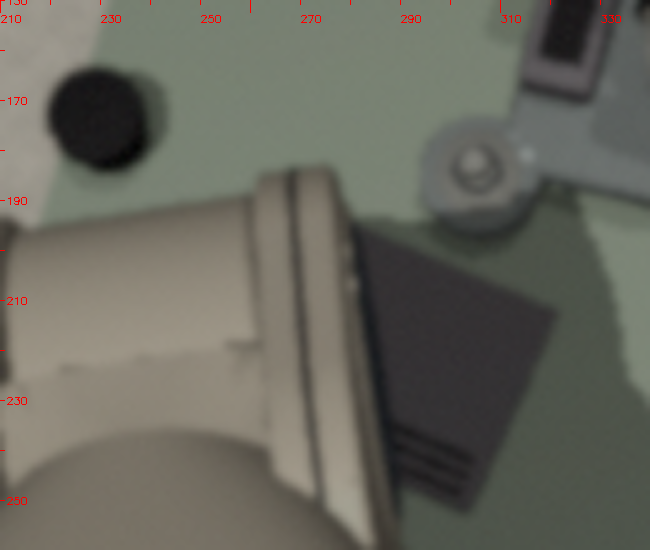

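The near fingertip is at side (377,253). I'll work out its height.

```bash
python3 - <<'E'
from h import *
for off in (.022,.036):
  for z in(.03,.035,.04,.045): print(off,z,proj("side",[.460+.421*off,.1524+.907*off,z]).round(1))
E
```

```text
0.022 0.03 [[374.3 250.9]]
0.022 0.035 [[374.6 248.5]]
0.022 0.04 [[374.9 246.1]]
0.022 0.045 [[375.2 243.7]]
0.036 0.03 [[370.6 255.7]]
0.036 0.035 [[370.9 253.3]]
0.036 0.04 [[371.1 250.9]]
0.036 0.045 [[371.4 248.4]]
```

Tips sit about 4–5 mm above the TCP height. I'll lower to TCP z ≈ 5 mm, which puts the tips about halfway up the heel.

```bash
python3 -m pendant '[[0,0,-0.4,-1,1,12,0],[0,0,-0.4,0,1,8,0],[0,0,0,0,0,4,0],[0,0,0,0,0,1,0],[0,0,0,0,0,0,0]]'; python3 go.py 0.478 0.147 0.005 155.1 3
```

```text
clock: 3.6
position: [0.4637, 0.1542, 0.0053]
tool_rot: [179.6, 0.0, 155.3]
force: [-0.3, 0.3, 0.8]
opening: 0.0427
t 3.6 pos [0.4637 0.1542 0.0053] rot [1.7962e+02 4.0000e-02 1.5530e+02] F [-0.31  0.34  0.78] open 0.0427
turn [0.4 0.  0.2] dist mm 16.050014393513905
[0.1 0.  0.1] [-5.3 -0.2  0.1]
[0.1 0.  0.1] [-5.3 -0.2  0.1]
[0.1 0.  0.1] [-5.3 -0.2  0.1]
```

```bash
python3 -m pendant '[[0,0,0,-6,0,0,0],[0,0,0,-6,0,0,0],[0,0,0,-5,0,0,0],[0,0,0,-4,0,0,0],[0,0,0,-4,0,0,0],[0,0,0,-4,0,0,0]]'; python3 -m pendant '[[0,0,0,-4,0,0,0],[0,0,0,-4,0,0,0],[0,0,0,-4,0,0,0]]';python3 go.py 0.55 0.116 0.005 155.1 3|head -1
```

```text
clock: 4.2
position: [0.4928, 0.1412, 0.0061]
tool_rot: [179.6, 0.1, 155.3]
force: [-1.1, 0.4, 0.2]
opening: 0.0427
clock: 4.5
position: [0.5044, 0.1357, 0.006]
tool_rot: [179.6, 0.1, 155.3]
force: [-0.3, -0.1, 1.3]
opening: 0.0428
t 4.5 pos [0.5044 0.1357 0.006 ] rot [1.7959e+02 7.0000e-02 1.5530e+02] F [-0.34 -0.12  1.31] open 0.0428
```

```bash
python3 - <<'E'
from station import *
from h import *
for n in("side","top"): cv2.imwrite(f"pics/{n}2.png",grab_frame(n)["img"][:,:,::-1])
crop("pics/side2.png",260,170,160,110,5,"pics/c6.png")
E
```

```text
(no output)
```

View pics/c6.png

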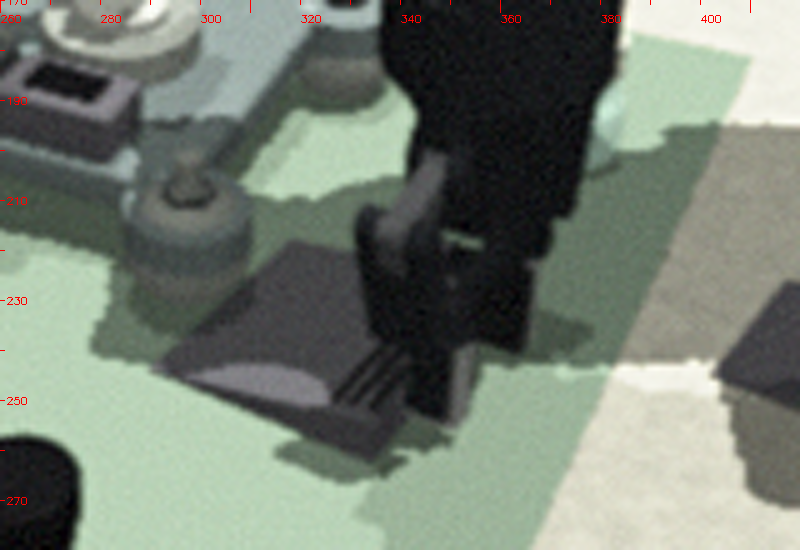

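```bash
python3 -c "
from h import *
print(at('side',290,244,.0015)-at('side',299,246.5,.0015))"
python3 -m pendant '[[0,0,0,-3,0,0,0],[0,0,0,-3,0,0,0]]'; python3 -m pendant '[[0,0,0,-3,0,0,0],[0,0,0,-3,0,0,0]]';python3 -m pendant '[[0,0,0,-3,0,0,0],[0,0,0,-3,0,0,0]]'
```

```text
[ 0.01676289 -0.00458327  0.        ]
clock: 4.8
position: [0.5101, 0.133, 0.006]
tool_rot: [179.6, 0.1, 155.3]
force: [-0.7, -0.2, 0.9]
opening: 0.0428
clock: 5.0
position: [0.5122, 0.1317, 0.0055]
tool_rot: [179.6, -0.4, 155.4]
force: [-10.4, 5.6, 7.4]
opening: 0.0426
clock: 5.2
position: [0.5131, 0.1308, 0.0049]
tool_rot: [179.6, -0.9, 155.5]
force: [-8.8, 4.6, 6.3]
opening: 0.0427
```

```bash
python3 -m pendant '[[0,0,0,-4,0,-0.5,0],[0,0,0,-4,0,-0.5,0]]'; python3 -m pendant '[[0,0,0,-4,0,-0.5,0],[0,0,0,-4,0,-0.5,0]]'
```

```text
clock: 5.4
position: [0.516, 0.129, 0.005]
tool_rot: [179.7, -1.4, 155.6]
force: [-7.9, 4.6, 2.3]
opening: 0.0426
clock: 5.6
position: [0.5192, 0.1271, 0.0051]
tool_rot: [179.7, -1.9, 155.7]
force: [-8.6, 4.8, 3.7]
opening: 0.0425
```

```bash
python3 go.py 0.54 0.12 0.005 155.1 4; python3 - <<'E'
from station import *
from h import *
for n in("side","top"): cv2.imwrite(f"pics/{n}3.png",grab_frame(n)["img"][:,:,::-1])
crop("pics/side3.png",240,160,160,110,5,"pics/c7.png")
E
```

```text
t 5.6 pos [0.5192 0.1271 0.0051] rot [179.7   -1.9  155.71] F [-8.59  4.85  3.73] open 0.0425
turn [ 0.3 -1.9  0.6] dist mm 21.932328098687737
[ 0.1 -0.5  0.2] [-5.5  0.5 -0.2]
[ 0.1 -0.5  0.2] [-5.5  0.5 -0.1]
[ 0.1 -0.5  0.2] [-5.5  0.6 -0.1]
[ 0.1 -0.5  0.2] [-5.5  0.6 -0. ]
```

View pics/c7.png

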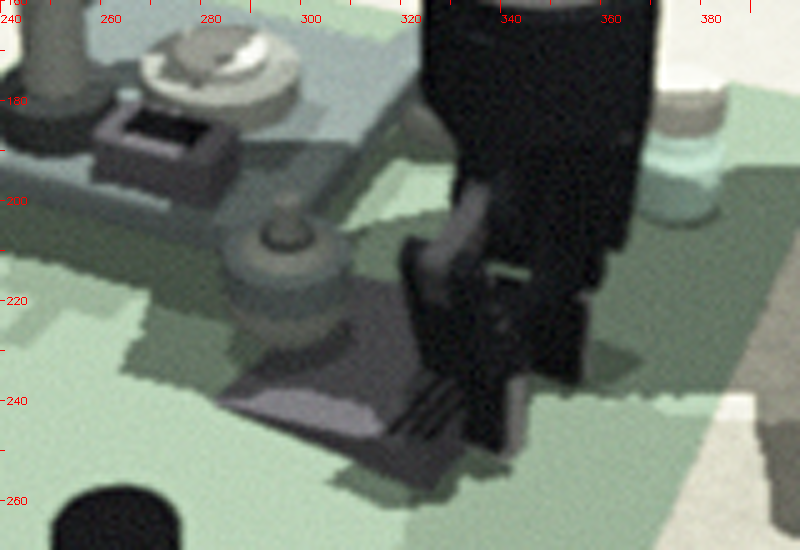

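Side view: the thin edge, near end at (283,240), is past the foot's underside at (297,228), and the stand is still in place. I'll keep pushing and correct the slight tilt.

```bash
python3 -m pendant '[[0,-0.8,0.2,-4,0,0,0],[0,-0.8,0.2,-4,0,0,0],[0,-0.8,0.2,-4,0,0,0]]'; python3 -m pendant '[[0,-0.8,0.1,-4,0,0,0],[0,-0.8,0.1,-4,0,0,0],[0,-0.8,0.1,-4,0,0,0]]'
```

```text
clock: 6.0
position: [0.5252, 0.124, 0.0039]
tool_rot: [179.7, -0.1, 155.2]
force: [-7.1, 4.1, 5.1]
opening: 0.0428
clock: 6.3
position: [0.5305, 0.1212, 0.0032]
tool_rot: [179.7, 1.7, 155.1]
force: [-8.3, 4.1, 5.7]
opening: 0.0424
```

```bash
python3 -m pendant '[[0,0,0,-4,0,-1,0],[0,0,0,-4,0,-1,0],[0,0,0,-4,0,-1,0]]'; python3 - <<'E'
from station import *
from h import *
for n in("side","top"): cv2.imwrite(f"pics/{n}4.png",grab_frame(n)["img"][:,:,::-1])
crop("pics/side4.png",200,140,160,115,5,"pics/c8.png")
E
```

```text
clock: 6.6
position: [0.5356, 0.1178, 0.0046]
tool_rot: [179.9, 1.1, 155.2]
force: [-5.5, 2.0, -2.1]
opening: 0.0424
```

View pics/c8.png

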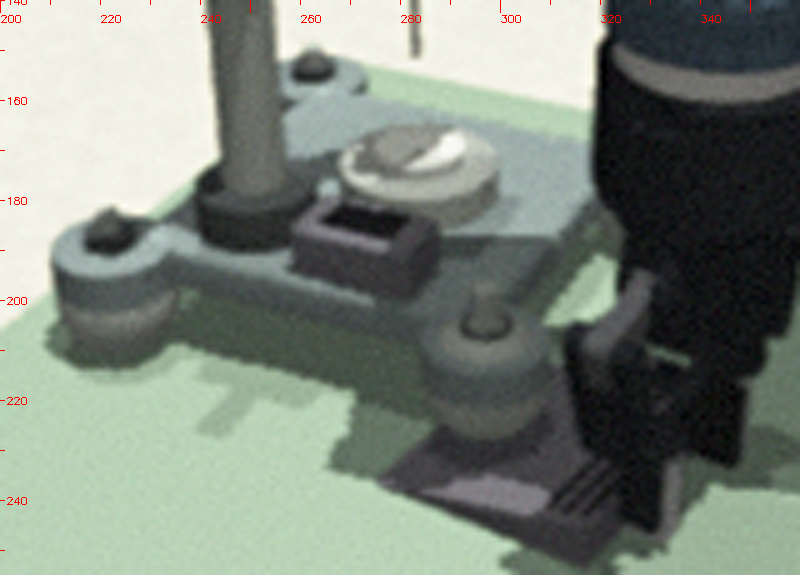

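View pics/top4.png

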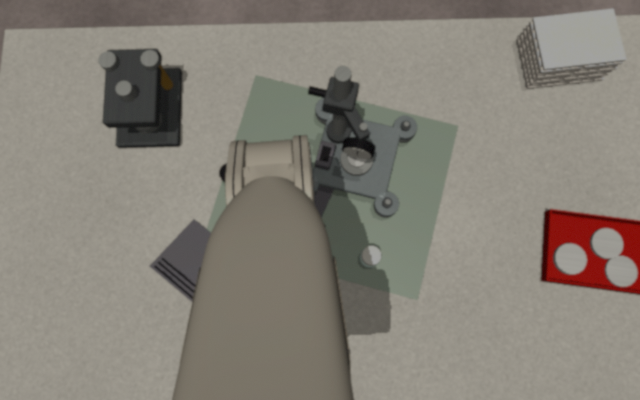

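Side view: foot now rides on the wedge slope (297,228) and the stand is rising; the front-right foot and jar haven't moved. Continuing.

```bash
python3 -m pendant '[[0,0,0,-4,0,0,0],[0,0,0,-4,0,0,0]]'; python3 -m pendant '[[0,0,0,-4,0,0,0],[0,0,0,-4,0,0,0]]'
```

```text
clock: 6.9
position: [0.5408, 0.1148, 0.0037]
tool_rot: [179.9, 0.9, 155.3]
force: [-5.4, 3.5, -1.2]
opening: 0.0426
clock: 7.1
position: [0.5428, 0.1133, 0.0028]
tool_rot: [180.0, 0.3, 155.4]
force: [-15.7, 8.0, 9.8]
opening: 0.0428
```

Force rose to about 17 N after about 62 mm of wedge travel, as expected when level. I'll stop, back off and check.

```bash
python3 -m pendant '[[0,0,0,2,0,-1,0],[0,0,0,5,0,0,0],[0,0,0,8,0,0,0],[0,0,0,10,0,0,0],[0,0,0,12,0,-2,0],[0,0,0,10,0,-10,0],[0,0,0,10,0,-15,0],[0,0,0,10,0,-20,0]]'
python3 -m pendant '[[0,0,0,10,5,-30,0],[0,0,0,20,10,-35,0],[0,0,0,30,10,-35,0],[0,0,0,30,30,-10,0],[0,0,0,20,40,0,0],[0,0,0,0,45,0,0],[0,0,0,0,45,0,0],[0,0,0,0,0,0,0]]'
python3 - <<'E'
from station import *
from h import *
for n in("side","top"): cv2.imwrite(f"pics/{n}5.png",grab_frame(n)["img"][:,:,::-1])
crop("pics/side5.png",190,140,190,130,4,"pics/c9.png")
crop("pics/top5.png",210,60,210,190,3,"pics/c10.png")
E
```

```text
clock: 7.9
position: [0.4769, 0.1428, 0.0514]
tool_rot: [-179.9, 0.3, 155.3]
force: [0.5, 1.5, 1.4]
opening: 0.0426
clock: 8.7
position: [0.4453, 0.3665, 0.1776]
tool_rot: [179.4, 0.8, 155.3]
force: [-0.5, -0.6, -1.1]
opening: 0.0429
```

View pics/c9.png

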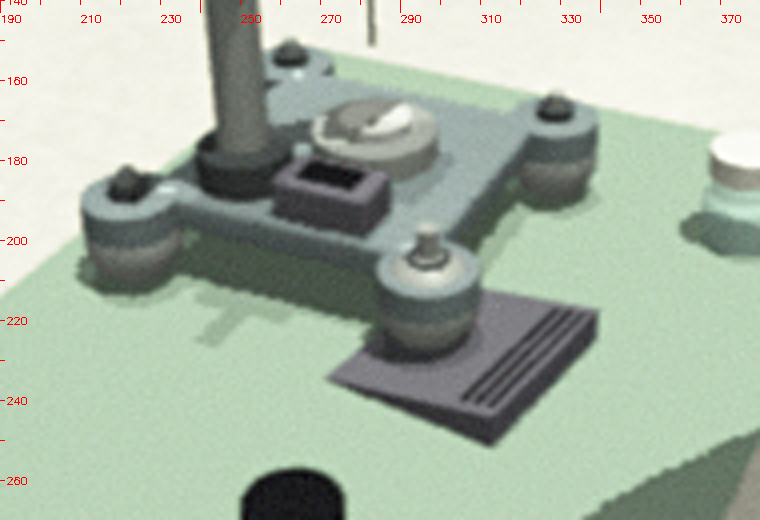

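View pics/c10.png

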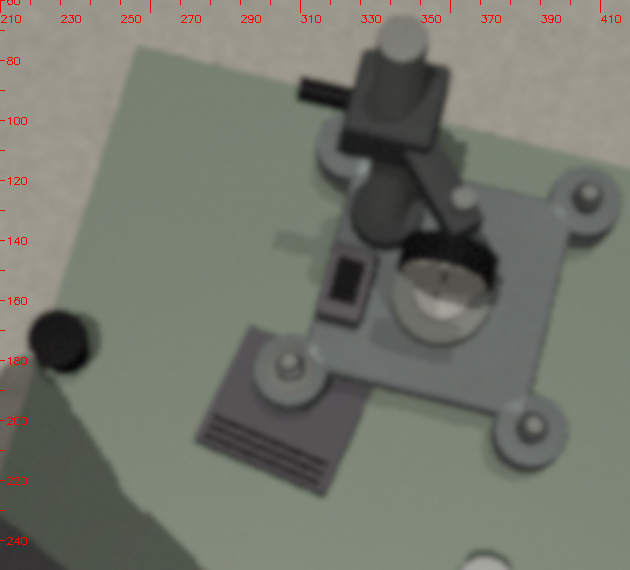

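View pics/top5.png

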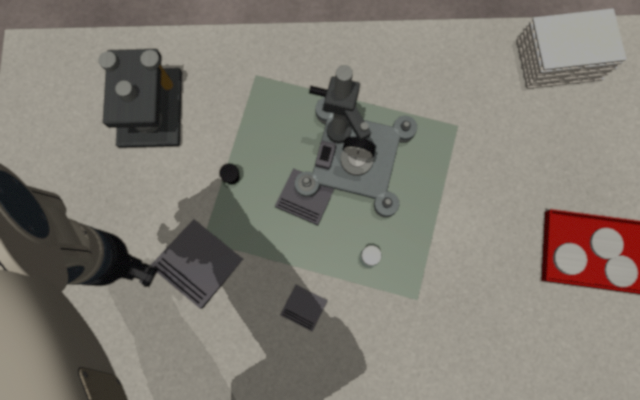

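```bash
python3 - <<'E'
from h import *
for i in (0,5): crop(f"pics/side{i}.png",215,35,100,75,7,f"pics/d{i}.png"); crop(f"pics/top{i}.png",310,55,100,75,7,f"pics/e{i}.png")
a=[cv2.imread(f"pics/{k}.png") for k in("d0","d5","e0","e5")]
cv2.imwrite("pics/q.png",cv2.resize(np.vstack([np.hstack(a[:2]),np.hstack(a[2:])]),(800,600)))
E
```

```text
(no output)
```

View pics/q.png

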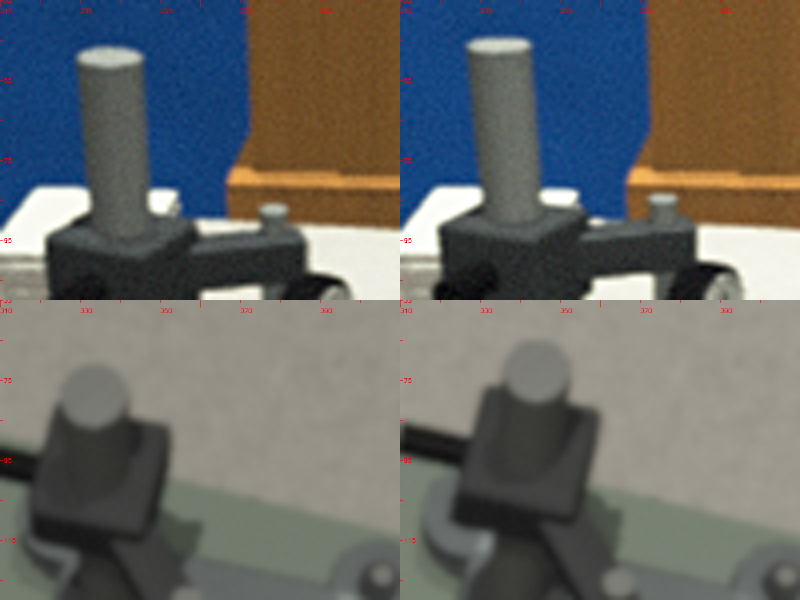

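```bash
python3 - <<'E'
from h import *
from scipy.optimize import least_squares
def tri(a,b): return least_squares(lambda X:np.concatenate([proj("side",X)[0]-a,proj("top",X)[0]-b]),[.7,0,.3])
A=tri((242.5,49.5),(333.7,79.2));B=tri((240,46.2),(344.2,73));print(A.x,A.fun.round(1),B.x,B.fun.round(1),(B.x-A.x).round(4))
# stand+column fit, tilt vector free; column (cx,cy,cz) local shared
f0=[("top",305.8,185,-1,1),("top",385.7,204,-1,-1),("top",404.3,127.7,1,-1),("side",297.5,210.7,-1,1),("side",329,172,-1,-1),("side",222,191,1,1)]
f5=[("top",210+290/3,60+369/3,-1,1),("top",210+530/3,60+431/3,-1,-1),("top",210+586/3,60+201/3,1,-1),("side",190+428/4,140+266/4,-1,1),("side",190+557/4,140+120/4,-1,-1),("side",190+131/4,140+204/4,1,1)]
c0=[("side",242.5,49.5),("top",333.7,79.2)];c5=[("side",240,46.2),("top",344.2,73)]
def X(p,l): return R.from_euler('z',p[2]).apply(R.from_rotvec(list(p[3:5])+[0]).apply(np.array(l)-[0,0,.024])+[0,0,.024])+[p[0],p[1],0]
def res(q):
    r=[]
    for p,F,c in((q[:5],f0,c0),(q[5:10],f5,c5)):
        for n,u,v,a,b in F: r+=list(proj(n,X(p,[.08*a,.08*b,.048]))[0]-[u,v])
        for n,u,v in c: r+=list(proj(n,X(p,q[10:13]))[0]-[u,v])
    r+=list((q[3:5]-t0)*1e4)   # anchor known start tilt
    return np.array(r)
t0=-np.array([.06,.06])/2**.5
if R.from_rotvec(list(t0)+[0]).apply([-.08,.08,0])[2]>0:t0=-t0
s=least_squares(res,[.66,0,-.27,*t0,.66,0,-.27,0,0,.05,.05,.35])
for p in(s.x[:5],s.x[5:10]): print(p[:2].round(4),np.degrees(p[2]).round(2),"tilt",p[3:].round(4))
print("col",s.x[10:].round(4),s.fun.round(1))
p=s.x[5:10];ft=X(p,[-.08,.08,.031])
# wedge after
P=[(210+250/3,60+326/3,1,1,.0015),(210+325/3,60+496/3,-1,-1,.018),(210+196/3,60+441/3,-1,1,.018)]
S=[(190+328/4,140+380/4,1,1,.0015),(190+494/4,140+418/4,-1,1,.018),(190+599/4,140+311/4,-1,-1,.018)]
T=lambda w,l:R.from_euler('z',w[2]).apply(l)+[w[0],w[1],0]
rw=lambda w:np.concatenate([proj(n,T(w,[.045*a,.0475*b,z]))[0]-[u,v] for n,L in(("top",P),("side",S)) for u,v,a,b,z in L])
w=least_squares(rw,[.59,.1,-.43]);print("wedge",w.x[:2].round(4),np.degrees(w.x[2]).round(2),w.fun.round(1))
d=R.from_euler('z',-w.x[2]).apply(ft-[*w.x[:2],0]);print("foot in wedge",d.round(4),"from nose",.045-d[0])
E
```

```text
[0.70317671 0.03719114 0.30447607] [-0.3 -0.1  0.1  0.3] [0.71179981 0.02150173 0.30615471] [-0.3 -0.1  0.1  0.3] [ 0.0086 -0.0157  0.0017]
[ 0.6645 -0.0092] -15.4 tilt [-0.0424 -0.0424]
[ 0.6648 -0.0112] -15.4 tilt [-0.0048  0.0014]
col [0.0366 0.0429 0.3058] [-1.4  0.3 -1.   0.6 -0.9 -1.   0.1 -0.6  0.1 -3.2  0.2 -2.5 -0.  -0.5
  0.2  0.3 -0.9  1.  -0.4  0.3 -0.9  0.3  0.3 -0.4 -0.5 -2.1 -0.6 -3.1
 -0.5  0.3 -0.1  0.3 -0.   0. ]
wedge [0.5921 0.0901] -24.15 [-0.7  0.3 -0.5  0.2 -1.4 -0.  -0.6 -1.3  0.2 -1.2  0.3 -1.6]
foot in wedge [0.0165 0.0042 0.0307] from nose 0.02848956705407087
```

```bash
python3 - <<'E'
from h import *
from scipy.optimize import least_squares
def tm(n,c,h):
    a=cv2.cvtColor(cv2.imread(f"pics/{n}0.png"),6);b=cv2.cvtColor(cv2.imread(f"pics/{n}5.png"),6)
    a=cv2.resize(a,None,fx=4,fy=4,interpolation=2);b=cv2.resize(b,None,fx=4,fy=4,interpolation=2)
    x,y=[int(v*4) for v in c];h*=4;t=a[max(0,y-h):y+h,x-h:x+h];m=60
    s=b[max(0,y-h-m):y+h+m,x-h-m:x+h+m];r=cv2.matchTemplate(s,t,5);_,v,_,p=cv2.minMaxLoc(r)
    return (np.array(p)+[x-h-m,max(0,y-h-m)]-[x-h,max(0,y-h)])/4,round(v,3)
D={}
for n,k,c,h in [("side","coltop",(242.5,49.5),11),("top","coltop",(333.7,79.2),12),("top","FR",(385.7,203),9),("top","RR",(404.3,125),9),("top","FL",(305,183),8),
 ("side","FR",(329,168),8),("side","RL",(221,187),8),("side","FL",(297.5,205),9),("side","RR",(263,152),7),("side","jar",(376,180),9),("top","jar",(371.5,255),12),("side","loupe",(263,272),12),("top","loupe",(230,174),12),("side","mat",(405,181),7),("top","RLside",(320,108),6)]:
    print(n,k,*tm(n,c,h))
# predictions for full levelling by 7mm (0.0619) about FR-RL diagonal
p=[.6645,-.0092,np.radians(-15.4)]
t=np.array([-1,-1,0])/2**.5
def X(l,a): return R.from_euler('z',p[2]).apply(R.from_rotvec(t*a).apply(np.array(l)))+[p[0],p[1],0]
for k,l in {"coltop":[.0366,.0429,.3058],"FR":[-.08,-.08,.055],"RR":[.08,-.08,.055],"FL":[-.08,.08,.055],"RL":[.08,.08,.055]}.items():
  for a in(.0619,.06): print(k,a,*[(n,(proj(n,X(l,0))-proj(n,X(l,a)))[0].round(2)) for n in("side","top")])
E
```

```text
side coltop [-2.75 -2.75] 0.967
top coltop [ 9.5 -5.5] 0.945
top FR [ 1.5  -0.75] 0.95
top RR [1.  0.5] 0.965
top FL [ 1.5  -1.75] 0.9
side FR [-0.75 -0.75] 0.98
side RL [-1.   -1.25] 0.915
side FL [-0.5 -4. ] 0.949
side RR [-0.5  2. ] 0.973
side jar [0. 0.] 0.998
top jar [0. 0.] 1.0
side loupe [0. 0.] 0.98
top loupe [0. 0.] 0.956
side mat [-0.25 10.75] 0.529
top RLside [ 6.   -5.25] 0.961
coltop 0.0619 ('side', array([-2.82, -2.91])) ('top', array([10.99, -6.37]))
coltop 0.06 ('side', array([-2.73, -2.81])) ('top', array([10.66, -6.17]))
FR 0.0619 ('side', array([-0.66, -0.74])) ('top', array([ 1.52, -0.9 ]))
FR 0.06 ('side', array([-0.64, -0.72])) ('top', array([ 1.48, -0.87]))
RR 0.0619 ('side', array([-0.27,  2.15])) ('top', array([1.  , 0.35]))
RR 0.06 ('side', array([-0.26,  2.08])) ('top', array([0.97, 0.34]))
FL 0.0619 ('side', array([-0.65, -4.21])) ('top', array([ 1.3, -1.7]))
FL 0.06 ('side', array([-0.64, -4.08])) ('top', array([ 1.27, -1.65]))
RL 0.0619 ('side', array([-0.35, -0.89])) ('top', array([ 1.47, -0.85]))
RL 0.06 ('side', array([-0.34, -0.86])) ('top', array([ 1.43, -0.82]))
```

The image shifts of all feet and the column top match a full levelling, the front-left foot within about 5%. The jar and loupe show no shift. To confirm the stand is firm, I'll re-seat with a push of about 12 N, which is under the 14 N level limit. If the wedge doesn't move, it is tight.

```bash
python3 go.py 0.50 0.131 0.08 155.6 7
```

```text
t 8.8 pos [0.4439 0.3632 0.1776] rot [179.53   0.77 155.26] F [-0.81 -0.26  0.21] open 0.0428
turn [ 0.5  0.8 -0.3] dist mm 258.07815570509746
[ 0.1  0.1 -0. ] [-21.  -26.9  14. ]
[ 0.1  0.1 -0. ] [-21.  -26.9  14. ]
[ 0.1  0.1 -0. ] [-21.  -26.9  14. ]
[ 0.1  0.1 -0. ] [-21.  -26.9  14. ]
[ 0.1  0.1 -0. ] [-21.  -26.9  14. ]
[ 0.1  0.1 -0. ] [-21.  -26.9  14. ]
[ 0.1  0.1 -0. ] [-21.  -26.9  14. ]
```

```bash
python3 -m pendant '[[0,0,0,-18,-28,8,0],[0,0,0,-22,-30,14,0],[0,0.2,0,-22,-30,14,0],[0,0.2,0,-22,-30,14,0],[0,0.2,0,-22,-30,16,0],[0,0,0,-22,-26,16,0],[0,0,0,-14,-15,12,0],[0,0,0,0,0,0,0]]'; python3 go.py 0.51 0.127 0.005 155.6 5
```

```text
clock: 9.6
position: [0.4873, 0.1183, 0.085]
tool_rot: [179.4, 0.3, 155.1]
force: [-0.5, 0.5, -0.5]
opening: 0.0426
t 9.6 pos [0.4873 0.1183 0.085 ] rot [179.45   0.33 155.08] F [-0.48  0.49 -0.46] open 0.0426
turn [ 0.6  0.3 -0.5] dist mm 83.59603277606675
[ 0.1  0.1 -0.1] [-3.3  3.3 16. ]
[ 0.1  0.1 -0.1] [-3.3  3.4 16. ]
[ 0.1  0.1 -0.1] [-3.3  3.4 16. ]
[ 0.1  0.1 -0.1] [-3.4  3.4 16. ]
[ 0.1  0.1 -0.1] [-3.4  3.4 16. ]
```

```bash
python3 -m pendant '[[0.2,0.1,-0.2,-4,4,16,0],[0.2,0.1,-0.2,-4,4,16,0],[0.2,0.1,-0.2,-4,4,16,0],[0,0,0,-3,3,15,0],[0,0,0,-2,2,10,0],[0,0,0,0,0,4,0],[0,0,0,0,0,0,0]]'; python3 go.py 0.53 0.118 0.005 155.6 5
```

```text
clock: 10.3
position: [0.5064, 0.1259, 0.012]
tool_rot: [179.9, 0.2, 155.4]
force: [-0.3, 0.3, 0.0]
opening: 0.0429
t 10.3 pos [0.5064 0.1259 0.012 ] rot [179.92   0.25 155.37] F [-0.31  0.34  0.02] open 0.0429
turn [ 0.1  0.2 -0.2] dist mm 25.91461483637262
[ 0.  0. -0.] [-5.   0.5  1.4]
[ 0.  0. -0.] [-5.   0.5  1.4]
[ 0.  0. -0.] [-5.   0.5  1.4]
[ 0.  0. -0.] [-5.   0.5  1.4]
[ 0.  0. -0.] [-5.   0.5  1.4]
```

```bash
python3 -m pendant '[[0,0,-0.2,-5,1,3,0],[0,0,0,-5,1,3,0],[0,0,0,-5,0,1,0],[0,0,0,-5,0,0,0],[0,0,0,-4,0,0,0],[0,0,0,-3,0,0,0],[0,0,0,-3,0,0,0]]'; python3 -m pendant '[[0,0,0,-3,0,0,0],[0,0,0,-3,0,0,0]]';python3 -m pendant '[[0,0,0,-3,0,0,0],[0,0,0,-3,0,0,0]]'
```

```text
clock: 11.0
position: [0.5377, 0.1144, 0.007]
tool_rot: [179.8, 0.4, 155.6]
force: [0.2, -0.2, 0.4]
opening: 0.0424
clock: 11.2
position: [0.5425, 0.112, 0.0068]
tool_rot: [179.8, 0.3, 155.6]
force: [-11.0, 6.2, 5.8]
opening: 0.0424
clock: 11.4
position: [0.5423, 0.1115, 0.006]
tool_rot: [179.9, -0.4, 155.7]
force: [-10.9, 5.7, 6.7]
opening: 0.0427
```

It stalls at about 12.5 N with no motion at the same place as before, so the wedge is tight. I'll retreat and do a last look.

```bash
python3 -m pendant '[[0,0,0,2,0,0,0],[0,0,0,5,0,0,0],[0,0,0,8,0,0,0],[0,0,0,10,0,0,0],[0,0,0,12,0,-2,0],[0,0,0,10,0,-10,0],[0,0,0,10,0,-15,0],[0,0,0,10,0,-20,0]]'
python3 -m pendant '[[0,0,0,10,5,-30,0],[0,0,0,20,10,-35,0],[0,0,0,30,10,-35,0],[0,0,0,30,30,-10,0],[0,0,0,20,40,0,0],[0,0,0,0,40,0,0],[0,0,0,0,0,0,0],[0,0,0,0,0,0,0]]'
python3 - <<'E'
from station import *
from h import *
for n in("side","top"): cv2.imwrite(f"pics/{n}6.png",grab_frame(n)["img"][:,:,::-1])
crop("pics/side6.png",190,140,190,130,4,"pics/c11.png")
for n,c in(("side",(240,46)),("side",(297,205)),("side",(263,154)),("side",(330,167)),("side",(325,232)),("side",(376,180)),("top",(371,255)),("top",(230,174))):
    a,b=[cv2.imread(f"pics/{n}{i}.png",0) for i in(5,6)];x,y=c
    r=cv2.phaseCorrelate(a[y-12:y+12,x-12:x+12].astype(float),b[y-12:y+12,x-12:x+12].astype(float));print(n,c,np.round(r[0],2),round(r[1],2))
print(sense()["clock"],sense()["dq"].round(2))
E
```

```text
clock: 12.2
position: [0.475, 0.1407, 0.054]
tool_rot: [-180.0, -0.6, 155.7]
force: [0.8, 0.2, 0.1]
opening: 0.0422
clock: 13.0
position: [0.4227, 0.3164, 0.1812]
tool_rot: [179.4, -0.1, 155.8]
force: [-0.2, -0.7, -0.3]
opening: 0.0433
side (240, 46) [-0.01 -0.02] 1.07
side (297, 205) [0.02 0.01] 0.97
side (263, 154) [ 0.02 -0.2 ] 0.98
side (330, 167) [ 0.01 -0.13] 1.03
side (325, 232) [-0.   -0.28] 1.04
side (376, 180) [ 0.12 -0.09] 1.03
top (371, 255) [ 0.01 -0.05] 0.98
top (230, 174) [-0.22  0.62] 0.84
13.1 [-1.14 -0.05 -0.5  -0.17 -0.11 -0.15]
```

View pics/c11.png

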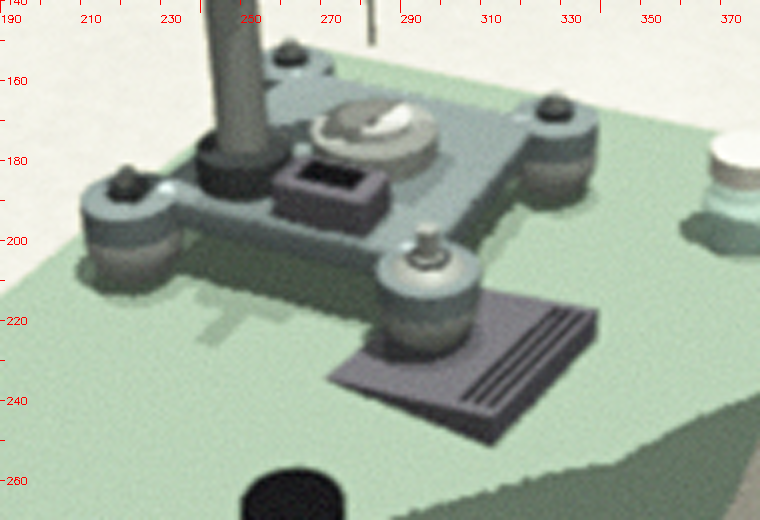

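The final picture shows the foot (297,225) on the wedge, nose corner at (272,235). The stand and wedge are unchanged since the first retreat. Handing in.

```bash
python3 -c "
from station import *
print(close_job())"
```

```text
the job is handed in; nothing more can be done
None
```

I slid the middle-size wedge along the bench, thin end first, under the front-left foot until the push force rose to about 17 N. Then I backed the gripper clear and handed in at about 13 s.

- **Firmness:** a second push of about 12.5 N did not move the wedge, so it is tight.
- **Level:** the shifts of the feet and column in the pictures match full levelling to within about 0.3 mm at the front-left foot. One fit gave a leftover tilt of up to about 0.005 rad, which is near the limit of what the pictures can resolve. The foot sits about 28 mm back from the thin edge, where the ball's underside should be about 7.1 mm up.
- **Stand position:** it moved about 2 mm or less by the fit, which is also about the limit of the measurement.
- **Jar and loupe:** neither moved from the start until after the first retreat. In the last picture the loupe's top-view match shifted by 0.6 px. I put that down to the arm's shadow, and did not check it further.

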